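Press the sample tubes' stoppers home in order

ROBOT

A 6-joint arm with a two-finger parallel gripper is mounted at the origin on the work surface. World frame = base frame: x ahead of the robot, y to its left, z up, the work surface at z = 0. Lengths are in m, angles in rad, forces in N, time in s.
With the tool pointing down it reaches from about 0.25 to 0.8 m from the base axis. Payload 3.9 kg.
Tool frame: the origin (TCP) lies at the very end of the fingers, on their centre line; the grasp point (between the pads) lies 19 mm behind it (ctrl.grip_depth is the distance from the TCP to the grasp point, in m); z points along the fingers, y is the line along which they close (so a half turn about z gives the same grasp; the last joint's range is limited). The gripper opens to 85 mm and grips with 20 to 120 N. Pads are 22 mm wide; open, the fingers measure 114 mm over their backs; the gripper's body (76 mm by 85 mm) begins 54 mm behind the grasp point. The pads swing forward as they close: fully open they stand 13 mm farther back than shut.
Start: joints at [-1.222, 0.26, -0.138, 1.173, 0, 1.571], TCP at [0.179, -0.493, 0.231] pointing down, gripper open.
Joint ranges: [-2.78, 2.78], [-0.83, 1.72], [-1.28, 1.37], [-1.9, 2.12], [-1.57, 1.48], [-3.14, 3.14]. Speed limits (rad/s): [2.57, 2.57, 3.14, 3.14, 3.14, 3.14].

INTERFACE

Orientations are given as a 3x3 rotation matrix whose columns are the frame's x, y, z axes.
In Python, from cell import readout, imaging, sign_off, ctrl gives the robot as it stands.
- The arm moves only by the tool jog_arm, never from a script. Its argument "motion" is a list of rows, each an object with "xyz": the shift along the tool's x, y, z in m, a list of three; "twist": the turn about the tool's z in degrees. A call has 1 to 20 rows; each row is the pose to reach, as a shift and turn from the pose commanded when the call began, along the tool's axes at that moment; what a row does not reach only later rows make up. A row lasts 1/8 s, in which the tool goes at most 62.5 mm and 10.7 degrees, less where a joint would pass 70% of its speed; a pose out of reach is approached as far as the arm can. A call with a gripper value outside its range is refused whole. "gripper" is the opening, from 0 (shut) to 1 (fully open), set as the call begins (left out, the last holds). The fingers move at their own pace and stop on an object; "squeeze" is the grip in N (left out, the last holds). Time passes only in rows, so rows that repeat a pose let the fingers close. It gives the time, the measured TCP pose, the force, the opening and the grip force at its end, in the units of the state.
- readout.get_state(): the state, without advancing time (a new reading comes with each control period).
- imaging.snapshot(name): name is "scene" or "top" or "wrist"; returns a dict with "image" (400x640x3 uint8, blue, green, red), "range_z" (400x640 float32, m along the optical axis (not along the pixel's ray), 0 where there is no reading), "fovy" (degrees; the focal length in pixels is half the picture's height over the tangent of half this angle, whatever the lens; pixels are square), "cx", "cy" (the principal point, pixels), "position" and "rotation" of the camera in the world. Camera axes: x right, y down, z forward; pixel columns grow to the right and rows downward; lengths in m; the calibration is good to about 2 mm. A picture is of the moment at which its call begins.
- sign_off(): hands the job in; it is judged then, once.
Trained networks look in the newest picture that a camera, given by its name, has taken for a name from the list of things; names that differ only in an ending like _2 or _b are one class to them, and where a whole thing is asked for, a point or a joint stands for the part that bears it (a point fixed in the world has none). Each returns a list of dicts, best first, with "conf" (0 to 1); they miss things now and then, are a little off and sometimes report something else, mostly with a low value. They report only what shows in the picture. A call takes as long as a camera call.
- imaging.search_frame(camera, thing): "box" ([left, top, right, bottom] in pixels, round what is visible of it).
- imaging.mark_of(camera, thing): "location" ([column, row] in pixels: a listed point, or the origin of a listed thing).
The state is a dict: "time_s": time; "joint_pos": joint angles; "joint_vel": joint speeds; "joint_torque": joint torques, N m; "ee_pos": TCP position; "ee_rot": TCP orientation; "force": force on the tool from outside, world axes, zero at the start; "ft_torque": the same for the moment, N m; "gripper_width": opening from 0.0 (shut) to 1.0 (fully open); "grasp_force": force on a finger pad.
Only numpy, scipy, OpenCV 4.12 (cv2) and the standard library are available. Lean on these libraries where they do the work, as an engineer would, in place of code of your own. Each camera call takes 0.05 s, during which the arm holds its last target. There are 200 camera calls.

TASK

Close three sample tubes in the rack in the order they were drawn: with the fingertips press down the stopper of the tallest tube, then the stopper of the wide tube, then the stopper of the short tube, each fully home and each gently, because the tubes are glass. Leave the stopper with the T-shaped top standing open as it is, never pull a stopper out, do not pick anything up, and leave the marker, the mouse and the jar where they are.

Things in the scene. Friction and masses are not known exactly. Their poses are not given: they have to be found in the camera images.
- rack: black tube rack fixed to the table, 106 mm (its x) by 250 mm (its y) and 50 mm tall, with 10 by 4 round holes at 24 mm pitch, most of them empty; origin at the centre of its underside. Four glass tubes with yellow stoppers stand in it, held fast, 72 mm or more apart along the rack's y; which tube stands in which of the four places varies.
- tube_tall: the tallest tube: glass, 16 mm across, rim 125 mm above the table; fixed in the rack, upright; origin on its axis at table height, z up.
- tall_top (a point): centre of the top face of the stopper of that tube; moves with the stopper. The yellow stopper's head is a round flat disc 20 mm across and 10 mm thick. Standing up, this point is 142 to 145 mm above the table; fully home it is at 135 mm.
- stopper_tall (a joint): how far the stopper of that tube is pushed in, m: 0 to 0.003 at the start (standing 7 to 10 mm off its rim), 0.010 fully home with its head on the rim (a hard stop), negative if it is pulled out. It slides straight down with about 3 N of friction and stays where it is left.
- tube_wide: the wide tube: glass, 22 mm across, rim 103 mm above the table; fixed in the rack, upright; origin on its axis at table height, z up.
- wide_top (a point): centre of the top face of the stopper of that tube; moves with the stopper. The yellow stopper's head is a round flat disc 32 mm across and 10 mm thick. Standing up, this point is 120 to 123 mm above the table; fully home it is at 113 mm.
- stopper_wide (a joint): how far the stopper of that tube is pushed in, m: 0 to 0.003 at the start (standing 7 to 10 mm off its rim), 0.010 fully home with its head on the rim (a hard stop), negative if it is pulled out. It slides straight down with about 3 N of friction and stays where it is left.
- tube_short: the short tube: glass, 16 mm across, rim 83 mm above the table; fixed in the rack, upright; origin on its axis at table height, z up.
- short_top (a point): centre of the top face of the stopper of that tube; moves with the stopper. The yellow stopper's head is a round flat disc 20 mm across and 10 mm thick. Standing up, this point is 100 to 103 mm above the table; fully home it is at 93 mm.
- stopper_short (a joint): how far the stopper of that tube is pushed in, m: 0 to 0.003 at the start (standing 7 to 10 mm off its rim), 0.010 fully home with its head on the rim (a hard stop), negative if it is pulled out. It slides straight down with about 3 N of friction and stays where it is left.
- tube_tee: the spare tube that stays open: glass, 16 mm across, rim 103 mm above the table; fixed in the rack, upright; origin on its axis at table height, z up.
- tee_top (a point): centre of the top face of the stopper of that tube; moves with the stopper. The yellow stopper's head is a 20 mm disc with an upright bar on it, 34 mm long (along the rack's y), 8 mm wide and 12 mm tall, so that it looks like a T. Standing up, this point is 128 to 131 mm above the table; fully home it is at 121 mm.
- stopper_tee (a joint): how far the stopper of that tube is pushed in, m: 0 to 0.003 at the start (standing 7 to 10 mm off its rim), 0.010 fully home with its head on the rim (a hard stop), negative if it is pulled out. It slides straight down with about 3 N of friction and stays where it is left.
- marker: marker pen lying loose on the table beyond the rack, white with a blue cap, 130 mm long (its y), 15 mm thick; origin at mid-length, at its underside.
- mouse: black computer mouse, loose, 100 x 60 mm and 32 mm tall, beside the rack; origin at the centre of its underside.
- jar: small closed jar with a white cap, loose, 56 mm across and 70 mm tall, beside the other end of the rack; origin at the centre of its underside.

How it is judged:
By the outcome, as a careful person would: the job done as asked, in the order asked, and still so for the second after the job is handed in, with the robot touching nothing.
It also fails if it takes over 38 s, if anything falls off the work surface, if the arm or the gripper's body presses on something with over 40 N, if the wrist force passes 120 N, or if a joint passes its speed limit or range.

## Working session

There is one attempt and no reset: what is moved stays moved. The work goes in short steps, Python scripts to look and compute and a tool call to move; the robot and the scene stay as the last step left them, time stands still between calls to the robot, and variables do not carry over. Pictures are saved under pics/ and viewed, at most 10 in all, crops included, and the job is handed in when it is done.

Besides the shell and the picture viewer there is one more tool, called after "Request:" as name([rows], argument=value, ...), one row to a line, values as JSON. jog_arm: Moves the arm, as the interface text tells. Its arguments: {"type":"object","properties":{"motion":{"type":"array","items":{"type":"object","properties":{"xyz":{"type":"array","items":{"type":"number"}},"twist":{"type":"number"}}}},"gripper":{"type":"number"},"squeeze":{"type":"number"}},"required":["motion"]}

```bash
mkdir -p pics; cat > h.py <<'E'
import numpy as np, cv2
from cell import readout, imaging, sign_off, ctrl
def px2w(s,u,v,d):
    f=200/np.tan(np.radians(s["fovy"])/2)
    p=np.array([(u-s["cx"])/f*d,(v-s["cy"])/f*d,d])
    return np.array(s["position"])+np.array(s["rotation"])@p
def atz(s,u,v,z):
    o=np.array(s["position"]); r=px2w(s,u,v,1.)-o
    return o+r*(z-o[2])/r[2]
E
python3 - <<'E'
from h import *
st=readout.get_state(); print(st["ee_pos"],st["ee_rot"],st["gripper_width"],st["time_s"])
for c in ("top","scene"):
    s=imaging.snapshot(c); cv2.imwrite(f"pics/{c}0.png",s["image"]); print(c,s["position"],s["fovy"])
    for n in ("tall_top","wide_top","short_top","tee_top"):
        for m in imaging.mark_of(c,n)[:2]:
            u,v=m["location"]; d=s["range_z"][int(v),int(u)]
            print(n,round(m["conf"],2),np.round([u,v]),np.round(px2w(s,u,v,d),3))
E
```

```text
[ 0.17920423 -0.49273688  0.23045613] [[ 9.39774922e-01  3.41793251e-01 -6.85760122e-04]
 [ 3.41793938e-01 -9.39773093e-01  1.85424123e-03]
 [-1.06917732e-05 -1.97695806e-03 -9.99998046e-01]] 0.9999948965502254 0.0
top [0.48917835 0.01750016 1.21996673] 48.068255236290256
tall_top 0.53 [260. 208.] [0.526 0.175 0.146]
tall_top 0.48 [296. 204.] [0.534 0.091 0.106]
wide_top 0.6 [320. 214.] [0.507 0.031 0.12 ]
wide_top 0.6 [240. 202.] [0.546 0.241 0.053]
short_top 0.57 [290. 204.] [0.535 0.105 0.107]
scene [1.04298618 0.30735678 0.64255847] 55.48301418071178
tall_top 0.51 [395. 189.] [0.519 0.169 0.142]
wide_top 0.52 [334. 164.] [ 0.365 -0.045  0.   ]
short_top 0.56 [357. 197.] [0.535 0.1   0.098]
tee_top 0.48 [423. 221.] [0.558 0.241 0.127]
```

```bash
python3 - <<'E'
import cv2,numpy as np
a=cv2.imread("pics/top0.png")[120:300,180:400]; b=cv2.imread("pics/scene0.png")[100:320,230:530]
a=cv2.resize(a,(400,327)); b=cv2.resize(b,(400,293))
o=np.zeros((327,800,3),np.uint8); o[:,:400]=a; o[:293,400:]=b
cv2.imwrite("pics/both.png",o)
E
```

```text
(no output)
```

View pics/both.png

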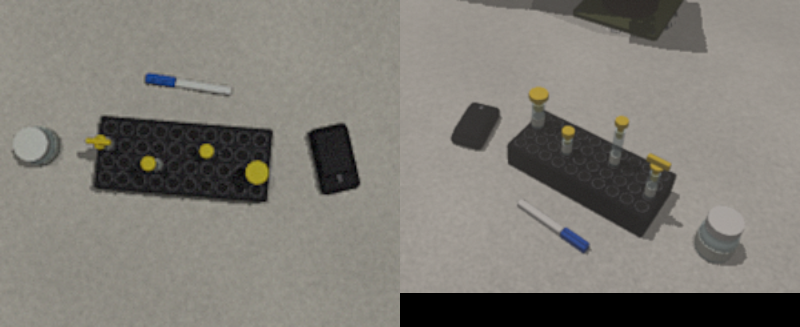

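The crop shows the stoppers left to right in the top view: T at (97,142), tall at (148,163), short at (206,151) and wide at (257,172). The marker lies beyond the rack, the mouse to the right and the jar to the left. Next I'll measure the yellow blobs.

```bash
cat >> h.py <<'E'
def blobs(s):
    hsv=cv2.cvtColor(s["image"],cv2.COLOR_BGR2HSV)
    m=cv2.inRange(hsv,(18,120,70),(38,255,255))
    n,l,st,c=cv2.connectedComponentsWithStats(m)
    out=[]
    for i in range(1,n):
        if st[i,4]<15: continue
        k=l==i; ys,xs=np.nonzero(k); d=s["range_z"][k]
        P=np.array([px2w(s,x,y,q) for x,y,q in zip(xs,ys,d) if q>0])
        t=np.percentile(P[:,2],70)
        T=P[P[:,2]>t-.006]
        out.append((st[i,4],c[i],np.round(T.mean(0),4),np.round(np.ptp(T,axis=0),3),np.round(np.median(T[:,2]),4)))
    return out
E
python3 - <<'E'
from h import *
for c in ("top","scene"):
    s=imaging.snapshot(c); print(c)
    for b in blobs(s):
        print(b, "rayxy", [np.round(atz(s,*b[1],z)[:2],4) for z in (.143,.121,.101)])
    # rack top outline
    if c=="top":
        v,u=np.mgrid[0:400,0:640]; d=s["range_z"]
        f=200/np.tan(np.radians(s["fovy"])/2)
        P=np.stack([(u-s["cx"])/f*d,(v-s["cy"])/f*d,d],-1)@np.array(s["rotation"]).T+np.array(s["position"])
        k=(d>0)&(P[...,2]>.045)&(P[...,2]<.055)&(abs(P[...,0]-.53)<.1)&(P[...,1]<.28)&(P[...,1]>-.03)
        r=cv2.minAreaRect(P[k][:,:2].astype(np.float32)); print(r)
E
```

```text
top
(np.int32(64), array([234.140625, 197.5625  ]), array([0.5545, 0.2403, 0.131 ]), array([0.008, 0.031, 0.01 ]), np.float64(0.1311)) rayxy [array([0.5529, 0.2367]), array([0.5542, 0.2412]), array([0.5553, 0.2453])]
(np.int32(59), array([293.13559322, 202.57627119]), array([0.5395, 0.0988, 0.1027]), array([0.018, 0.018, 0.009]), np.float64(0.1027)) rayxy [array([0.5371, 0.0948]), array([0.5381, 0.0964]), array([0.539 , 0.0979])]
(np.int32(60), array([260.98333333, 209.46666667]), array([0.5231, 0.1728, 0.1458]), array([0.017, 0.017, 0.009]), np.float64(0.1457)) rayxy [array([0.5225, 0.1725]), array([0.5232, 0.1757]), array([0.5238, 0.1786])]
(np.int32(146), array([320.98630137, 214.49315068]), array([0.508 , 0.0298, 0.1228]), array([0.03 , 0.027, 0.011]), np.float64(0.1225)) rayxy [array([0.5067, 0.0286]), array([0.5071, 0.0288]), array([0.5074, 0.0291])]
((0.5318714380264282, 0.13597537577152252), (0.2496391236782074, 0.10593047738075256), 83.86360168457031)
scene
(np.int32(132), array([333.50757576, 170.92424242]), array([0.5098, 0.0311, 0.1197]), array([0.034, 0.031, 0.007]), np.float64(0.1199)) rayxy [array([0.5341, 0.0437]), array([0.5117, 0.0321]), array([0.4913, 0.0215])]
(np.int32(75), array([395.84      , 191.45333333]), array([0.5247, 0.1735, 0.1426]), array([0.021, 0.018, 0.007]), np.float64(0.1429)) rayxy [array([0.5264, 0.1738]), array([0.5037, 0.1679]), array([0.483 , 0.1625])]
(np.int32(82), array([355.59756098, 198.51219512]), array([0.5407, 0.1   , 0.0985]), array([0.019, 0.019, 0.008]), np.float64(0.0989)) rayxy [array([0.5815, 0.1163]), array([0.5612, 0.1079]), array([0.5428, 0.1002])]
(np.int32(154), array([423.1038961 , 222.63636364]), array([0.5563, 0.2425, 0.1275]), array([0.011, 0.031, 0.009]), np.float64(0.1282)) rayxy [array([0.5755, 0.2446]), array([0.555 , 0.2419]), array([0.5362, 0.2393])]
```

Tubes from +y to -y are T, tall (0.523, 0.173), short (0.539, 0.099) and wide (0.508, 0.030). Heights and spacings agree with what was given. I'll go above the tall tube with the gripper shut.

Request:
jog_arm([
  {"xyz":[0.045,-0.04,0],"twist":-5},
  {"xyz":[0.09,-0.08,0],"twist":-12},
  {"xyz":[0.13,-0.12,0],"twist":-18},
  {"xyz":[0.17,-0.16,0],"twist":-24},
  {"xyz":[0.21,-0.2,0],"twist":-30},
  {"xyz":[0.26,-0.24,0],"twist":-36},
  {"xyz":[0.3,-0.28,0],"twist":-42},
  {"xyz":[0.34,-0.32,0],"twist":-48},
  {"xyz":[0.39,-0.36,0],"twist":-54},
  {"xyz":[0.43,-0.4,0],"twist":-60},
  {"xyz":[0.47,-0.44,0],"twist":-66},
  {"xyz":[0.51,-0.48,0],"twist":-72},
  {"xyz":[0.54,-0.5,0],"twist":-75},
  {"xyz":[0.551,-0.508,0],"twist":-75},
  {"xyz":[0.551,-0.508,0],"twist":-75},
  {"xyz":[0.551,-0.508,0],"twist":-75},
], gripper=0)

```text
time_s: 2.6
ee_pos: [0.5228, 0.1711, 0.2313]
ee_rot: [[-0.085, 0.996, -0.001], [0.996, 0.085, -0.001], [-0.001, -0.001, -1.0]]
force: [0.3, 0.2, -0.2]
gripper_width: 0.007
grasp_force: 0.0
```

```bash
python3 - <<'E'
from h import *
st=readout.get_state(); print(st["time_s"],st["ee_pos"],np.round(st["ee_rot"],3),st["gripper_width"],st["joint_pos"],st["force"])
s=imaging.snapshot("wrist"); cv2.imwrite("pics/w1.png",s["image"]); print(s["position"])
for b in blobs(s): print(b)
E
```

```text
2.6 [0.52278484 0.1710977  0.23133097] [[-0.085  0.996 -0.001]
 [ 0.996  0.085 -0.001]
 [-0.001 -0.001 -1.   ]] 0.006523389370128812 [ 3.16524011e-01  3.03921220e-01 -7.58707161e-02  1.19214134e+00
 -3.95131440e-04  1.80175557e+00] [ 0.31546863  0.22224098 -0.16945993]
[0.51598665 0.25635811 0.37439747]
(np.int32(432), array([362.17824074, 119.71759259]), array([0.5536, 0.2418, 0.1311]), array([0.01 , 0.033, 0.005]), np.float64(0.1311))
(np.int32(109), array([352.55045872, 117.98165138]), array([0.5476, 0.2419, 0.1193]), array([0.006, 0.016, 0.004]), np.float64(0.1192))
(np.int32(373), array([316.51206434, 200.94369973]), array([0.5222, 0.1725, 0.1454]), array([0.019, 0.019, 0.004]), np.float64(0.1454))
(np.int32(16), array([331.625, 247.   ]), array([0.5425, 0.1147, 0.1198]), array([0.018, 0.081, 0.146]), np.float64(0.1014))
```

View pics/w1.png

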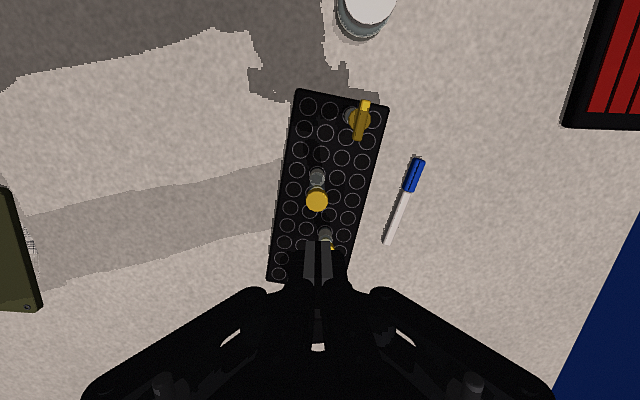

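The wrist view shows the tall stopper at (316,201) just ahead of the fingertips, at (0.522, 0.1725, 0.145), which matches. The T is at (360,120) and the short tube is behind the fingers. Descending.

Request:
jog_arm([
  {"xyz":[0.001,0,0.03]},
  {"xyz":[0.001,0,0.06]},
  {"xyz":[0.001,0,0.078]},
  {"xyz":[0.001,0,0.082]},
  {"xyz":[0.001,0,0.084]},
  {"xyz":[0.001,0,0.086]},
  {"xyz":[0.001,0,0.088]},
  {"xyz":[0.001,0,0.09]},
  {"xyz":[0.001,0,0.09]},
])

```text
validation failed for argument at $.mo...
```

Request:
jog_arm([
  {"xyz":[0.001,0,0.03],"twist":0},
  {"xyz":[0.001,0,0.06],"twist":0},
  {"xyz":[0.001,0,0.078],"twist":0},
  {"xyz":[0.001,0,0.082],"twist":0},
  {"xyz":[0.001,0,0.084],"twist":0},
  {"xyz":[0.001,0,0.086],"twist":0},
  {"xyz":[0.001,0,0.088],"twist":0},
  {"xyz":[0.001,0,0.09],"twist":0},
  {"xyz":[0.001,0,0.09],"twist":0},
])

```text
time_s: 3.78
ee_pos: [0.5241, 0.1734, 0.1417]
ee_rot: [[-0.087, 0.996, 0.001], [0.996, 0.087, 0.0], [-0.0, 0.001, -1.0]]
force: [0.9, 0.4, 3.1]
gripper_width: 0.001
grasp_force: 1.3
```

Request:
jog_arm([
  {"xyz":[0,0,0.001],"twist":0},
  {"xyz":[0,0,0.002],"twist":0},
  {"xyz":[0,0,0.003],"twist":0},
  {"xyz":[0,0,0.004],"twist":0},
  {"xyz":[0,0,0.005],"twist":0},
  {"xyz":[0,0,0.006],"twist":0},
  {"xyz":[0,0,0.006],"twist":0},
])

```text
time_s: 4.65
ee_pos: [0.5234, 0.1734, 0.1352]
ee_rot: [[-0.087, 0.996, -0.0], [0.996, 0.087, 0.0], [0.0, -0.0, -1.0]]
force: [1.8, -0.6, 3.0]
gripper_width: 0.001
grasp_force: 1.2
```

Request:
jog_arm([
  {"xyz":[0,0,0.0005],"twist":0},
  {"xyz":[0,0,0.0005],"twist":0},
])

```text
time_s: 4.9
ee_pos: [0.5234, 0.1735, 0.135]
ee_rot: [[-0.087, 0.996, -0.0], [0.996, 0.087, 0.0], [0.0, -0.0, -1.0]]
force: [0.2, 0.3, 4.8]
gripper_width: -0.003
grasp_force: 2.4
```

Request:
jog_arm([
  {"xyz":[0,0,0.0005],"twist":0},
  {"xyz":[0,0,0.0005],"twist":0},
])

```text
time_s: 5.15
ee_pos: [0.5234, 0.1735, 0.135]
ee_rot: [[-0.087, 0.996, 0.0], [0.996, 0.087, 0.0], [0.0, 0.0, -1.0]]
force: [0.3, 0.8, 8.4]
gripper_width: -0.002
grasp_force: 3.9
```

The tall stopper is home (hard stop at 0.135, 8.4 N). Lifting and moving over the wide one.

Request:
jog_arm([
  {"xyz":[0,0,-0.01],"twist":0},
  {"xyz":[0,0,-0.04],"twist":0},
  {"xyz":[-0.01,-0.002,-0.06],"twist":0},
  {"xyz":[-0.05,-0.01,-0.06],"twist":0},
  {"xyz":[-0.09,-0.018,-0.06],"twist":0},
  {"xyz":[-0.125,-0.025,-0.055],"twist":0},
  {"xyz":[-0.142,-0.028,-0.045],"twist":0},
  {"xyz":[-0.142,-0.028,-0.02],"twist":0},
  {"xyz":[-0.142,-0.028,-0.002],"twist":0},
  {"xyz":[-0.142,-0.028,-0.002],"twist":0},
])

```text
time_s: 6.4
ee_pos: [0.506, 0.0298, 0.1344]
ee_rot: [[-0.087, 0.996, -0.005], [0.996, 0.087, 0.0], [0.001, -0.005, -1.0]]
force: [0.1, 0.2, -0.3]
gripper_width: 0.001
grasp_force: 0.0
```

```bash
python3 - <<'E'
from h import *
print(readout.get_state()["ee_pos"])
s=imaging.snapshot("scene"); cv2.imwrite("pics/s2.png",cv2.resize(s["image"][90:290,240:500],(780,600)))
for b in blobs(s): print(b)
s=imaging.snapshot("wrist")
for b in blobs(s): print("w",b)
E
```

```text
[0.5059801  0.0297706  0.13436351]
(np.int32(116), array([333.12068966, 171.67241379]), array([0.512 , 0.0314, 0.1195]), array([0.029, 0.03 , 0.021]), np.float64(0.1196))
(np.int32(72), array([395.19444444, 194.94444444]), array([0.5248, 0.1734, 0.1327]), array([0.021, 0.017, 0.006]), np.float64(0.1329))
(np.int32(86), array([355.60465116, 198.47674419]), array([0.5407, 0.1003, 0.0985]), array([0.02 , 0.019, 0.008]), np.float64(0.0988))
(np.int32(164), array([422.92682927, 222.51829268]), array([0.5558, 0.242 , 0.1272]), array([0.012, 0.033, 0.008]), np.float64(0.128))
w (np.int32(809), array([377.20766378, 131.76637824]), array([0.5379, 0.0983, 0.1017]), array([0.019, 0.02 , 0.005]), np.float64(0.1017))
w (np.int32(1147), array([315.87183958, 233.19354839]), array([0.5058, 0.0364, 0.1222]), array([0.032, 0.022, 0.03 ]), np.float64(0.1224))
```

View pics/s2.png

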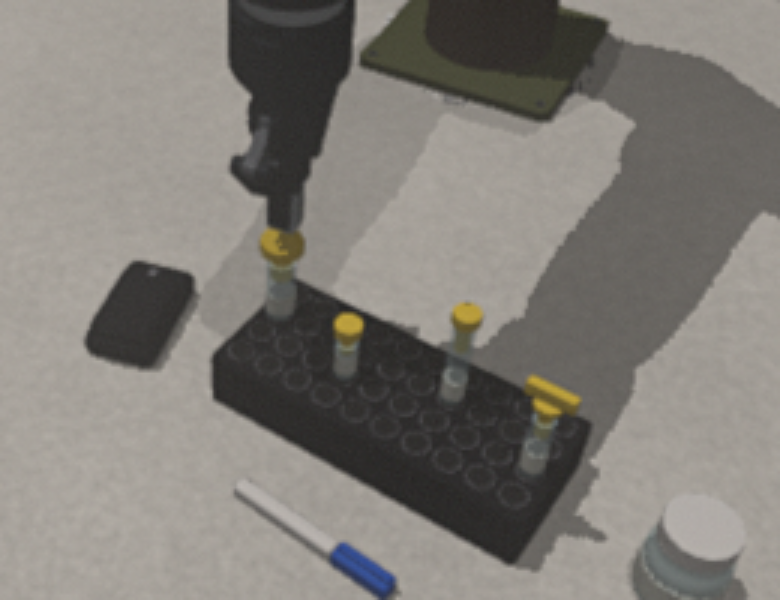

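The tall stopper (467,317) is now seated. The fingertips hang over the wide stopper (282,243), and everything else is undisturbed. Pressing.

Request:
jog_arm([
  {"xyz":[0,0.001,0.006],"twist":0},
  {"xyz":[0,0.001,0.009],"twist":0},
  {"xyz":[0,0.001,0.011],"twist":0},
  {"xyz":[0,0.001,0.012],"twist":0},
  {"xyz":[0,0.001,0.013],"twist":0},
  {"xyz":[0,0.001,0.014],"twist":0},
  {"xyz":[0,0.001,0.015],"twist":0},
  {"xyz":[0,0.001,0.016],"twist":0},
  {"xyz":[0,0.001,0.017],"twist":0},
  {"xyz":[0,0.001,0.018],"twist":0},
  {"xyz":[0,0.001,0.019],"twist":0},
  {"xyz":[0,0.001,0.02],"twist":0},
  {"xyz":[0,0.001,0.02],"twist":0},
])

```text
time_s: 8.12
ee_pos: [0.509, 0.0295, 0.1161]
ee_rot: [[-0.087, 0.996, -0.0], [0.996, 0.087, -0.0], [-0.0, -0.0, -1.0]]
force: [0.5, 0.6, 1.4]
gripper_width: -0.001
grasp_force: 0.7
```

Request:
jog_arm([
  {"xyz":[0,0,0.001],"twist":0},
  {"xyz":[0,0,0.002],"twist":0},
  {"xyz":[0,0,0.003],"twist":0},
  {"xyz":[0,0,0.0035],"twist":0},
  {"xyz":[0,0,0.0035],"twist":0},
])

```text
time_s: 8.75
ee_pos: [0.509, 0.0295, 0.113]
ee_rot: [[-0.087, 0.996, 0.0], [0.996, 0.087, 0.0], [-0.0, 0.0, -1.0]]
force: [-0.8, -0.2, 4.5]
gripper_width: -0.001
grasp_force: 2.4
```

Request:
jog_arm([
  {"xyz":[0,0,0.0005],"twist":0},
  {"xyz":[0,0,0.0005],"twist":0},
])

```text
time_s: 9.0
ee_pos: [0.5091, 0.0295, 0.113]
ee_rot: [[-0.087, 0.996, 0.001], [0.996, 0.087, -0.0], [-0.0, 0.001, -1.0]]
force: [-1.9, 0.3, 8.5]
gripper_width: 0.001
grasp_force: 4.1
```

The wide stopper is home. Now the short one.

Request:
jog_arm([
  {"xyz":[0,0,-0.01],"twist":0},
  {"xyz":[0,0,-0.03],"twist":0},
  {"xyz":[0.02,0.011,-0.04],"twist":0},
  {"xyz":[0.05,0.028,-0.04],"twist":0},
  {"xyz":[0.066,0.036,-0.03],"twist":0},
  {"xyz":[0.066,0.036,-0.01],"twist":0},
  {"xyz":[0.066,0.036,-0.001],"twist":0},
  {"xyz":[0.066,0.036,-0.001],"twist":0},
])

```text
time_s: 10.0
ee_pos: [0.5378, 0.0979, 0.1121]
ee_rot: [[-0.087, 0.996, -0.003], [0.996, 0.087, -0.001], [-0.0, -0.003, -1.0]]
force: [0.2, -0.6, 0.9]
gripper_width: -0.005
grasp_force: 0.0
```

```bash
python3 - <<'E'
from h import *
print(readout.get_state()["ee_pos"])
s=imaging.snapshot("scene"); cv2.imwrite("pics/s3.png",cv2.resize(s["image"][90:290,240:500],(780,600)))
for b in blobs(s): print(b)
E
```

```text
[0.53781729 0.09793605 0.11209582]
(np.int32(132), array([333.34848485, 174.03787879]), array([0.5098, 0.0311, 0.1106]), array([0.03 , 0.03 , 0.008]), np.float64(0.1108))
(np.int32(66), array([395.12121212, 195.1969697 ]), array([0.5253, 0.1736, 0.1326]), array([0.018, 0.016, 0.007]), np.float64(0.1329))
(np.int32(63), array([355.33333333, 199.47619048]), array([0.5423, 0.1002, 0.0984]), array([0.015, 0.019, 0.017]), np.float64(0.0986))
(np.int32(162), array([423.        , 222.66049383]), array([0.5561, 0.2425, 0.1277]), array([0.01 , 0.032, 0.008]), np.float64(0.1285))
```

View pics/s3.png

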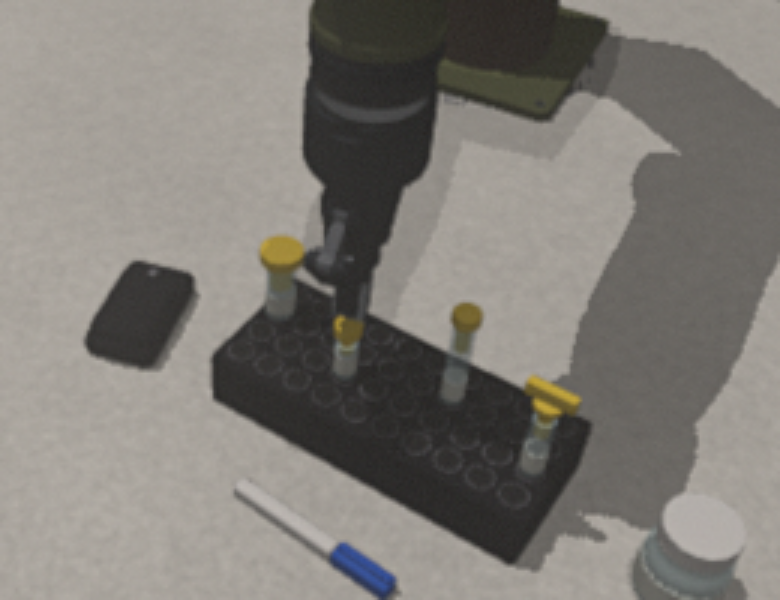

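The wide stopper (282,252) and the tall one (467,317) are both seated. The fingertips are over the short stopper (347,330), and the neighbours are clear.

Request:
jog_arm([
  {"xyz":[0,0,0.004],"twist":0},
  {"xyz":[0,0,0.007],"twist":0},
  {"xyz":[0,0,0.009],"twist":0},
  {"xyz":[0,0,0.01],"twist":0},
  {"xyz":[0,0,0.011],"twist":0},
  {"xyz":[0,0,0.012],"twist":0},
  {"xyz":[0,0,0.013],"twist":0},
  {"xyz":[0,0,0.014],"twist":0},
  {"xyz":[0,0,0.015],"twist":0},
  {"xyz":[0,0,0.016],"twist":0},
  {"xyz":[0,0,0.017],"twist":0},
  {"xyz":[0,0,0.017],"twist":0},
])

```text
time_s: 11.55
ee_pos: [0.5392, 0.0984, 0.0962]
ee_rot: [[-0.087, 0.996, 0.0], [0.996, 0.087, 0.0], [0.0, 0.0, -1.0]]
force: [0.2, 0.4, 1.2]
gripper_width: -0.005
grasp_force: 0.9
```

Request:
jog_arm([
  {"xyz":[0,0,0.001],"twist":0},
  {"xyz":[0,0,0.002],"twist":0},
  {"xyz":[0,0,0.003],"twist":0},
  {"xyz":[0,0,0.0035],"twist":0},
  {"xyz":[0,0,0.0035],"twist":0},
])

```text
time_s: 12.18
ee_pos: [0.5392, 0.0985, 0.0931]
ee_rot: [[-0.087, 0.996, 0.0], [0.996, 0.087, 0.0], [0.0, 0.0, -1.0]]
force: [-0.8, -0.3, 5.2]
gripper_width: -0.003
grasp_force: 2.4
```

Request:
jog_arm([
  {"xyz":[0,0,0.0005],"twist":0},
  {"xyz":[0,0,0.0005],"twist":0},
])

```text
time_s: 12.42
ee_pos: [0.5392, 0.0984, 0.093]
ee_rot: [[-0.087, 0.996, 0.001], [0.996, 0.087, 0.0], [0.0, 0.001, -1.0]]
force: [-1.4, -0.5, 7.7]
gripper_width: -0.002
grasp_force: 4.0
```

All three are home. Retracting.

Request:
jog_arm([
  {"xyz":[0,0,-0.01],"twist":0},
  {"xyz":[0,0,-0.04],"twist":0},
  {"xyz":[0,0,-0.08],"twist":0},
  {"xyz":[0,0,-0.12],"twist":0},
  {"xyz":[0,0,-0.14],"twist":0},
  {"xyz":[0,0,-0.14],"twist":0},
  {"xyz":[0,0,-0.14],"twist":0},
])

```text
time_s: 13.3
ee_pos: [0.5385, 0.0983, 0.2312]
ee_rot: [[-0.087, 0.996, -0.002], [0.996, 0.087, -0.0], [-0.0, -0.002, -1.0]]
force: [-0.4, 0.0, -0.9]
gripper_width: 0.001
grasp_force: 0.0
```

```bash
python3 - <<'E'
from h import *
st=readout.get_state(); print(st["ee_pos"],st["force"],st["time_s"])
s=imaging.snapshot("scene")
for b in blobs(s): print(b)
E
```

```text
[0.53850138 0.09828154 0.23120606] [-0.37834121  0.03501129 -0.88443643] 13.3
(np.int32(128), array([333.3515625, 173.953125 ]), array([0.5098, 0.0311, 0.1107]), array([0.03 , 0.028, 0.007]), np.float64(0.1109))
(np.int32(66), array([395.12121212, 195.1969697 ]), array([0.5254, 0.1735, 0.1326]), array([0.019, 0.017, 0.007]), np.float64(0.1328))
(np.int32(78), array([355.5       , 201.23076923]), array([0.5407, 0.0999, 0.0904]), array([0.021, 0.018, 0.008]), np.float64(0.0908))
(np.int32(159), array([423.02515723, 222.72955975]), array([0.5561, 0.2424, 0.1274]), array([0.011, 0.032, 0.009]), np.float64(0.1282))
```

```bash
python3 -c "
from cell import sign_off
print(sign_off())"
```

```text
the job is handed in; nothing more can be done
None
```

The tall, wide and short stoppers were pressed fully home in that order, each with under 9 N in the readings, the T-topped stopper was left open, nothing else was touched, and the job was handed in at about 13 s.

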